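# Mount the lap disc on the flat-lap machine

## Task

The lap disc has been laid on the flat-lap machine's spindle but sits high, resting on the drive studs. Turn it by its red knobs until its holes find the studs and it drops, then press it down squarely until it is fully home and flush on the seat, without forcing it (stay below about 50 N), and let go. Leave the shells, the mould and the file on the bench alone.

Things in the scene. Friction and masses are not known exactly. Their poses are not given: they have to be found in the camera images.
- lap: Lap disc: bare aluminium, 150 mm across, 8 mm thick, 0.3 to 0.5 kg, 17.5 mm bore and four stud holes of about 9.5 mm on a 40 mm radius, at 45, 135, 225 and 315 degrees from its +x. Origin: centre of the underside, z up. It starts loose on the stud tops, its underside 9 mm above the seat, centred by the nose with about 0.75 mm of play; pushing a knob sideways turns it either way (under 5 N).
- knob_a (a point): Centre of the top of one red knob of the disc: 12 mm across, 18 mm high, standing on the disc's top face 58 mm from its axis (disc +x). Pushing it by its side, low down, turns the disc.
- knob_b (a point): The same for the other, like red knob, opposite (disc -x).
- seat (a point): Centre of the spindle's seat face, 75 mm above the bench, z up; its x, y axes follow the housing, not the studs. Four domed studs, 6 mm across, 9 mm high, stand on it at 40 mm radius, 90 degrees apart, at an unknown fixed angle, hidden by the disc, at first 0.2 rad or more out of line with the holes. Less than a quarter turn either way lines them up: the disc drops 4.5 mm and turns no more (3 degrees of play).
- nose (a point): Top of the spindle's round steel nose, 16 mm across, domed, 105 mm above the bench, on the axis. Round its foot a stiff black collar, 34 mm radius, holds the dropped disc 4.5 mm above the seat until some 11 N push it down; it does not spring back. Push within 34 mm of the axis, best on both sides of the nose at once. Fully home the disc's top is 83 mm above the bench, the nose 22 mm above that.
- machine: Green flat-lap housing with black deck, 190 x 210 x 65 mm, fixed to the bench; the spindle (locked, it does not turn) is at its middle. Origin: centre of its underside, straight below the seat.
- shell_a: Silver cast shell lying on the bench, 44 mm long, 11 mm high (origin: centre of underside). Bystander.
- shell_b: Silver cast shell lying on the bench, 54 mm long, 12 mm high. Bystander.
- shell_c: Silver cast shell lying on the bench, 36 mm long, 10 mm high. Bystander.
- shell_d: White sea shell lying on the bench, 64 mm long, 14 mm high. Bystander.
- mould: Pale wavy wax mould block, 110 x 80 x 18 mm. Bystander.
- file: Flat file with wooden handle, 250 mm long, 18 mm high, lying along its x. Bystander.

How it is judged:
At the end, for the whole second after the job is handed in: The lap disc lies at rest on the seat face: underside within 2 mm of it, centred within 3 mm, level within 0.03 rad, and released (z of lap in the frame of seat between -0.003 and 0.002 m and horizontal distance between lap and seat below 0.003 m and angle between lap's own z axis and vertical below 0.03 rad and linear speed of lap below 0.01 m/s and angular speed of lap below 0.05 rad/s and contact force between the fingers and lap below 0.1 N); the robot touches nothing.
It fails at once if a shell, the mould or the file was moved more than 20 mm (distance of any of shell_a, shell_b, shell_c, shell_d, mould, file from where it was at the start of the episode above 0.02 m).
It fails at once if the disc was forced: more than 60 N from the gripper (contact force between the fingers and lap above 60 N).
It also fails if it takes over 45 s, if anything falls off the work surface, if the arm or the gripper's body presses on something with over 40 N, if the wrist force passes 120 N, or if a joint passes its speed limit or range.

## Robot

A 6-joint arm with a two-finger parallel gripper is mounted at the origin on the work surface. World frame = base frame: x ahead of the robot, y to its left, z up, the work surface at z = 0. Lengths are in m, angles in rad, forces in N, time in s.
With the tool pointing down it reaches from about 0.3 to 0.875 m from the base axis. Payload 4.2 kg.
Tool frame: the origin (TCP) lies midway between the tips of the shut fingers; the grasp point (between the pads) lies 19 mm behind it; z points along the fingers, y is the direction in which the jaws open and shut (so a half turn about z gives the same grasp; the last joint's range is limited). The gripper opens to 85 mm and grips with 20 to 120 N. Pads are 22 mm wide; open, the fingers measure 114 mm over their backs; the gripper's body (76 mm by 85 mm) begins 54 mm behind the grasp point. The pads swing forward as they close: fully open they stand 13 mm farther back than shut.
Start: joints at [-1.267, 0.32, 1.565, -0, 1.257, -0.02], TCP at [0.183, -0.545, 0.231] pointing down, gripper open.
Joint ranges: [-3.11, 3.11], [-0.84, 2.01], [0.21, 2.61], [-1.34, 4.49], [0.05, 2.63], [-2.56, 2.56]. Speed limits (rad/s): [2.57, 2.57, 3.14, 3.14, 3.14, 3.14].

## Interface

Orientations are given as a 3x3 rotation matrix whose columns are the frame's x, y, z axes.
In Python, from plant import robot gives the robot as it stands.
- The arm moves only by the tool carry_out, never from a script. Its arguments are lists of equal length, an entry for each row: "delta_pos": the shift along the tool's x, y, z in mm, a list of three; "rotation": the turn, a rotation vector about the tool's x, y, z in rad, a list of three; "fingers": the opening, from -1 (shut) to 1 (fully open), so that 0 is half open. A call has 1 to 5 rows; each row shifts and turns the pose as measured when the row begins, along the tool's axes as they then stand; what a row does not reach is not made up. A row lasts 1/8 s, in which the tool goes at most 62.5 mm and 10.7 degrees, less where a joint would pass 70% of its speed; a pose out of reach is approached as far as the arm can. A call with a gripper value outside its range is refused whole. The fingers move at their own pace and stop on an object; "grip_force" is the grip in N (left out, the last holds). Time passes only in rows, so rows that do not move let the fingers close. It gives the time, the measured TCP pose, the force and the opening at its end, in the units of the state.
- robot.state(): the state, without advancing time (a new reading comes with each control period).
- robot.camera(name): name is "scene" or "side" or "wrist"; returns a dict with "frame" (400x640x3 uint8, blue, green, red), "K" (3x3 intrinsics, pixels), "xyz" and "orientation" of the camera in the world; the wrist camera has in their place "hand_eye" (4x4, takes a point from camera to tool coordinates, whose origin is the TCP and whose axes are the flange's). Camera axes: x right, y down, z forward; pixel columns grow to the right and rows downward; lengths in m; the calibration is good to about 2 mm. A picture is of the moment at which its call begins: read the wrist's pose just before it. There is no depth.
- robot.close_job(): hands the job in, once; it reports no verdict.
The state is a dict: "time_s": time; "joint_pos": joint angles; "joint_vel": joint speeds; "joint_efforts": joint torques, N m; "eef_pos": TCP position; "orientation": TCP orientation; "force": force on the tool from outside, world axes, zero at the start; "moment": the same for the moment, N m; "finger_gap": opening from 0.0 (shut) to 1.0 (fully open).
Only numpy, scipy, OpenCV 4.12 (cv2) and the standard library are available. Lean on these libraries where they do the work, as an engineer would, in place of code of your own. Each camera call takes 0.05 s, during which the arm holds its last target. There are 200 camera calls.

## Working session

There is one attempt and no reset: what is moved stays moved. The work goes in short steps, Python scripts to look and compute and a tool call to move; the robot and the scene stay as the last step left them, time stands still between calls to the robot, and variables do not carry over. Pictures are saved under pics/ and viewed, about 8 in all and at most 12, crops included, and the job is handed in when it is done.

Besides the shell and the picture viewer there is one more tool, called after "Call:" by a JSON object that holds its "name" and its "arguments". carry_out: Moves the arm, as the interface text tells. Its arguments: {"type":"object","properties":{"delta_pos":{"type":"array","items":{"type":"array","items":{"type":"number"}}},"rotation":{"type":"array","items":{"type":"array","items":{"type":"number"}}},"fingers":{"type":"array","items":{"type":"number"}},"grip_force":{"type":"number"}},"required":["delta_pos","rotation","fingers"]}

```bash
mkdir -p pics; ls
cat > h.py <<'E'
from plant import robot
import numpy as np, cv2
def ray(c,uv,st=None):
    d=np.linalg.inv(c["K"])@np.array([uv[0],uv[1],1.0])
    if "hand_eye" in c:
        T=np.eye(4);T[:3,:3]=np.array(st["orientation"]);T[:3,3]=st["eef_pos"]
        M=T@np.array(c["hand_eye"]);return M[:3,3],M[:3,:3]@d
    return np.array(c["xyz"]),np.array(c["orientation"])@d
def onplane(c,uv,z,st=None):
    o,d=ray(c,uv,st);return o+d*(z-o[2])/d[2]
def reds(im):
    h=cv2.cvtColor(im,cv2.COLOR_BGR2HSV)
    m=(((h[...,0]<8)|(h[...,0]>172))&(h[...,1]>130)&(h[...,2]>60)).astype(np.uint8)
    n,l,s,c=cv2.connectedComponentsWithStats(m)
    return [(s[i].tolist(),c[i].round(1).tolist()) for i in range(1,n) if s[i][4]>15]
E
python3 - <<'E'
from h import *
print(robot.state())
for n in("scene","side","wrist"):
    c=robot.camera(n);cv2.imwrite(f"pics/{n}0.png",c["frame"]);print(n,reds(c["frame"]),c.get("xyz"),c.get("orientation"),c.get("hand_eye"),c["K"])
E
```

```text
pics
{'time_s': 0.0, 'joint_pos': array([-1.26698859e+00,  3.20274677e-01,  1.56568391e+00,  3.08686427e-06,
        1.25738204e+00, -1.99948924e-02]), 'joint_vel': array([ 2.10379580e-06,  1.77351933e-03,  4.11018334e-04, -3.96167870e-04,
       -1.69769422e-03, -1.66556319e-05]), 'joint_efforts': array([ 3.88176441e-04, -4.15529501e+01, -2.34161997e+01, -7.41553754e-05,
        8.03508708e-03, -3.49163280e-06]), 'eef_pos': array([ 0.18281176, -0.54466227,  0.23049025]), 'orientation': array([[ 9.48032693e-01,  3.18172505e-01, -5.20114580e-04],
       [ 3.18172928e-01, -9.48031225e-01,  1.66880333e-03],
       [ 3.78824723e-05, -1.74756649e-03, -9.99998472e-01]]), 'force': array([ 0.37911213, -0.02854724, -0.25278713]), 'moment': array([-0.04618542, -0.03911836, -0.00720799]), 'finger_gap': 0.9987966603336978}
scene [([255, 61, 5, 10, 19], [256.8, 64.2]), ([296, 126, 36, 11, 235], [313.6, 131.3]), ([319, 168, 4, 7, 25], [320.6, 170.9]), ([361, 168, 4, 7, 21], [362.1, 171.0])] [ 0.99513613 -0.62584019  0.7794409 ] [[ 0.80731448  0.40077644 -0.43315306]
 [ 0.5901034  -0.54252343  0.59
[... 348 characters left out ...]
 [0.36254688 0.80675154 0.91327182] [[-0.9752122  -0.14543076  0.1667665 ]
 [-0.22079432  0.68905606 -0.69025475]
 [-0.01452719 -0.70996595 -0.70408615]] None [[433.07495678   0.         317.88515518]
 [  0.         433.07495678 201.42477409]
 [  0.           0.           1.        ]]
wrist [] None None [[-6.21807101e-04 -9.45505717e-01 -3.25604901e-01  8.39465743e-02]
 [ 9.99999742e-01 -7.05011592e-04  1.37545691e-04  1.17879975e-03]
 [-3.59605467e-04 -3.25604732e-01  9.45505912e-01 -1.41697153e-01]
 [ 0.00000000e+00  0.00000000e+00  0.00000000e+00  1.00000000e+00]] [[343.93386973   0.         315.2348366 ]
 [  0.         343.93386973 199.11115366]
 [  0.           0.           1.        ]]
```

View pics/scene0.png

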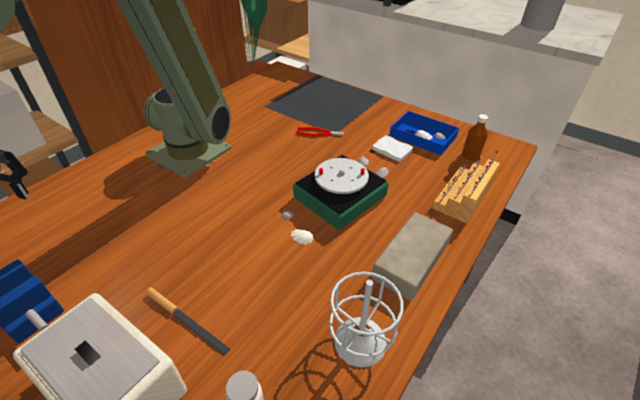

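View pics/side0.png

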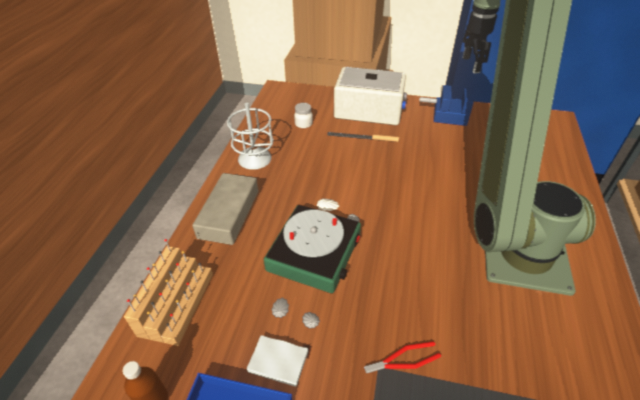

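Run:
```python
from h import *
c=robot.camera("scene")
for uv in [(320.6,170.9),(362.1,171)]: print(onplane(c,uv,.101))
c=robot.camera("side")
for uv in [(334.4,220.9),(291.5,235.5),(357.4,238.4)]: print(onplane(c,uv,.101))
```

```text
[0.4995123  0.07009873 0.101     ]
[0.59254834 0.13838137 0.101     ]
[0.49823065 0.0704383  0.101     ]
[0.59233839 0.14052267 0.101     ]
[0.43186221 0.11584668 0.101     ]
```

The scene picture shows the machine with the disc at about (342,175) and knobs at (321,171) and (362,171). In the side picture the disc is at (314,233) and the knobs at (334,221) and (292,236); the third red blob there belongs to the housing. The two views agree to about 2 mm on knobs at (0.499,0.070) and (0.592,0.139), 116 mm apart as specified, so the axis is near (0.546,0.105).

Call:
{"name": "carry_out", "arguments": {"delta_pos": [[41.3,-40.2,0],[41.3,-40.2,0],[41.3,-40.2,0],[41.3,-40.2,0],[41.3,-40.2,0]], "rotation": [[0,0,0],[0,0,0],[0,0,0],[0,0,0],[0,0,0]], "fingers": [-0.3,-0.3,-0.3,-0.3,-0.3], "grip_force": 20}}

```text
time_s: 0.88
eef_pos: [0.3174, -0.2853, 0.2299]
orientation: [[0.951, 0.311, 0.001], [0.311, -0.951, 0.0], [0.001, 0.0, -1.0]]
force: [0.4, -0.0, 0.3]
finger_gap: 0.349
```

Call:
{"name": "carry_out", "arguments": {"delta_pos": [[41.3,-40.2,0],[41.3,-40.2,0],[41.3,-40.2,0],[41.3,-40.2,0],[41.3,-40.2,0]], "rotation": [[0,0,0],[0,0,0],[0,0,0],[0,0,0],[0,0,0]], "fingers": [-0.3,-0.3,-0.3,-0.3,-0.3]}}

```text
time_s: 1.5
eef_pos: [0.4546, -0.0214, 0.2312]
orientation: [[0.951, 0.31, 0.006], [0.31, -0.951, -0.002], [0.005, 0.004, -1.0]]
force: [0.1, -0.8, -0.2]
finger_gap: 0.35
```

Call:
{"name": "carry_out", "arguments": {"delta_pos": [[41.3,-40.2,0],[20,-20,0],[0,0,0],[0,0,0],[0,0,0]], "rotation": [[0,0,0],[0,0,0],[0,0,-0.156],[0,0,-0.156],[0,0,0]], "fingers": [-0.3,-0.3,-0.3,-0.3,-0.3]}}

```text
time_s: 2.12
eef_pos: [0.4965, 0.0625, 0.2305]
orientation: [[0.8, 0.6, 0.006], [0.6, -0.8, -0.002], [0.004, 0.005, -1.0]]
force: [-0.1, -0.1, 0.3]
finger_gap: 0.35
```

Run:
```python
from h import *
st=robot.state();c=robot.camera("wrist");cv2.imwrite("pics/w1.png",c["frame"])
for s,ct in reds(c["frame"]): print(s,ct,onplane(c,ct,.105,st))
print(st["eef_pos"])
```

```text
[295, 10, 16, 21, 275] [302.5, 20.1] [0.59149575 0.14251802 0.105     ]
[0, 147, 12, 80, 807] [5.1, 191.9] [0.34557334 0.26186483 0.105     ]
[296, 170, 14, 18, 215] [302.5, 178.7] [0.49892155 0.0749328  0.105     ]
[269, 210, 12, 12, 43] [274.6, 216.0] [0.45893659 0.07458339 0.105     ]
[0.49652601 0.06249602 0.23053666]
```

View pics/w1.png

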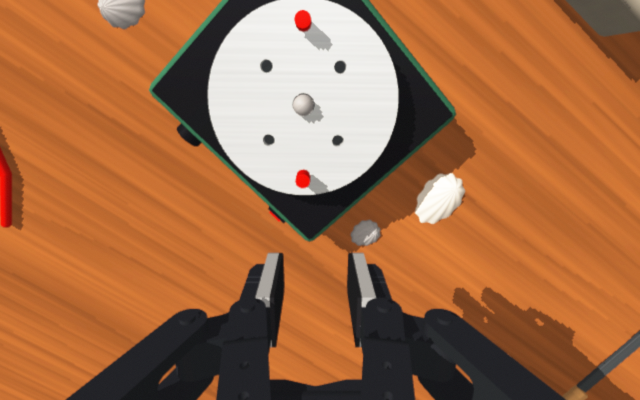

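The wrist picture shows the disc with its nose at (303,104), the near knob at (302,179) and the far knob at (302,20). The open fingers are centred on the near knob's column. Next I move over the near knob and go down astride it.

Call:
{"name": "carry_out", "arguments": {"delta_pos": [[7.3,-6.4,40],[0,0,45],[0,0,30],[0,0,14],[0,0,0]], "rotation": [[0,0,0],[0,0,0],[0,0,0],[0,0,0],[0,0,0]], "fingers": [-0.3,-0.3,-0.3,-0.3,-0.3]}}

```text
time_s: 2.8
eef_pos: [0.5013, 0.0711, 0.1]
orientation: [[0.808, 0.589, 0.011], [0.589, -0.808, -0.001], [0.009, 0.008, -1.0]]
force: [0.7, 0.2, -0.0]
finger_gap: 0.35
```

Run:
```python
from h import *
st=robot.state();c=robot.camera("wrist");cv2.imwrite("pics/w2.png",c["frame"])
print(st["eef_pos"],st["force"],reds(c["frame"]))
```

```text
[0.50126936 0.07113652 0.10004208] [ 0.72582197  0.22765758 -0.02529568] [([287, 0, 27, 11, 212], [300.1, 3.9]), ([290, 252, 26, 40, 879], [302.9, 271.8])]
```

View pics/w2.png

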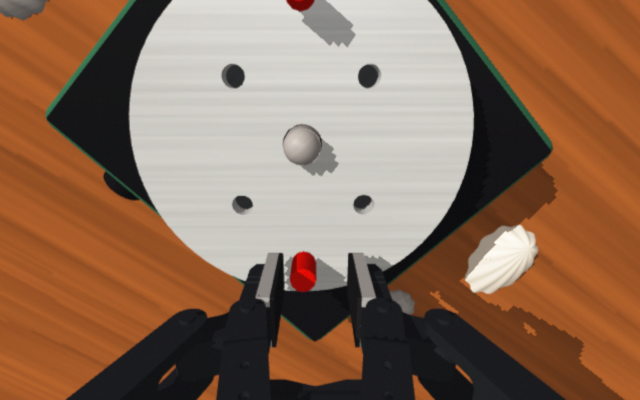

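The closer look shows the knob at (303,272) between fingers whose inner faces are at about 283 and 348, and no contact so far. I go a little lower, then push counter-clockwise (tool +y) with the left finger along the arc.

Call:
{"name": "carry_out", "arguments": {"delta_pos": [[0,0,5],[0.1,3,0],[0.1,3,0],[0.1,3,0],[0.1,3,0]], "rotation": [[0,0,0],[0,0,-0.05],[0,0,-0.05],[0,0,-0.05],[0,0,-0.05]], "fingers": [-0.3,-0.3,-0.3,-0.3,-0.3]}}

```text
time_s: 3.48
eef_pos: [0.512, 0.0632, 0.0998]
orientation: [[0.672, 0.74, 0.02], [0.74, -0.672, 0.002], [0.015, 0.014, -1.0]]
force: [-0.6, 0.6, 0.5]
finger_gap: 0.35
```

Call:
{"name": "carry_out", "arguments": {"delta_pos": [[0,0,5],[0.1,3,0],[0.1,3,0],[0.1,3,0],[0.1,3,0]], "rotation": [[0.014,-0.015,0],[0,0,-0.05],[0,0,-0.05],[0,0,-0.05],[0,0,-0.05]], "fingers": [-0.3,-0.3,-0.3,-0.3,-0.3]}}

```text
time_s: 4.1
eef_pos: [0.5225, 0.0576, 0.0956]
orientation: [[0.512, 0.859, -0.002], [0.859, -0.512, 0.003], [0.001, -0.003, -1.0]]
force: [-1.3, 1.8, -0.4]
finger_gap: 0.35
```

Run:
```python
from h import *
st=robot.state();c=robot.camera("wrist");cv2.imwrite("pics/w3.png",c["frame"])
print(st["eef_pos"],st["force"],reds(c["frame"]))
```

```text
[0.52247789 0.05761047 0.09556708] [-1.3459764   1.82220311 -0.44677808] [([288, 0, 29, 13, 273], [302.3, 4.8]), ([281, 259, 28, 42, 960], [295.4, 280.1]), ([185, 269, 12, 20, 62], [190.1, 278.6])]
```

View pics/w3.png

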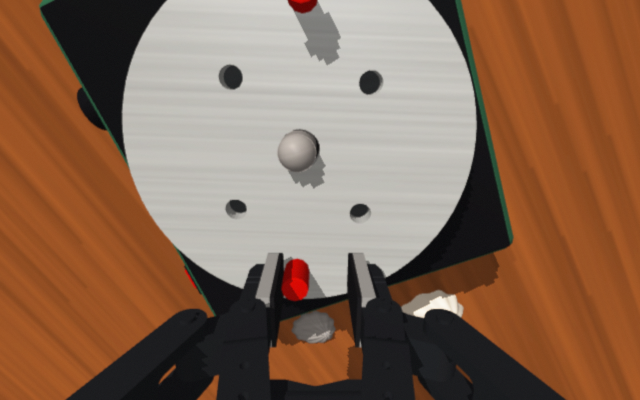

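The disc follows: the knob is at (295,280) against the left finger, with a push of about 2 N. Continuing.

Call:
{"name": "carry_out", "arguments": {"delta_pos": [[0.1,3,0.5],[0.1,3,0],[0.1,3,0.5],[0.1,3,0],[0.1,3,0]], "rotation": [[0,0,-0.05],[0,0,-0.05],[0,0,-0.05],[0,0,-0.05],[0,0,-0.05]], "fingers": [-0.3,-0.3,-0.3,-0.3,-0.3]}}

```text
time_s: 4.78
eef_pos: [0.5354, 0.0531, 0.0952]
orientation: [[0.283, 0.959, -0.007], [0.959, -0.283, 0.005], [0.003, -0.008, -1.0]]
force: [0.7, -0.0, -0.5]
finger_gap: 0.348
```

Call:
{"name": "carry_out", "arguments": {"delta_pos": [[-0.2,3,0.5],[-0.2,3,0],[-0.2,3,0.5],[-0.2,3,0],[-0.2,3,0]], "rotation": [[-0.008,-0.003,-0.05],[0,0,-0.05],[0,0,-0.05],[0,0,-0.05],[0,0,-0.05]], "fingers": [-0.3,-0.3,-0.3,-0.3,-0.3]}}

```text
time_s: 5.4
eef_pos: [0.5432, 0.0524, 0.0935]
orientation: [[0.04, 0.999, -0.018], [0.999, -0.04, 0.005], [0.004, -0.019, -1.0]]
force: [-6.3, 3.7, 3.6]
finger_gap: 0.354
```

Run:
```python
from h import *
st=robot.state();c=robot.camera("wrist");cv2.imwrite("pics/w4.png",c["frame"])
print(st["eef_pos"],st["force"],reds(c["frame"]))
c=robot.camera("side");print(reds(c["frame"]));cv2.imwrite("pics/s4.png",c["frame"])
```

```text
[0.54322235 0.05236324 0.09346117] [-6.31559829  3.73453701  3.63824906] [([324, 0, 29, 13, 269], [338.1, 4.7]), ([133, 198, 4, 25, 84], [134.6, 210.0]), ([281, 253, 28, 42, 937], [295.1, 273.8])]
[([321, 210, 3, 8, 22], [321.9, 213.8]), ([356, 235, 4, 8, 25], [357.4, 238.4]), ([301, 242, 5, 7, 27], [303.3, 244.8]), ([382, 341, 59, 29, 661], [410.4, 356.6])]
```

Run:
```python
from h import *
st=robot.state();c=robot.camera("side")
for z in(.101,.0965):
  p=[onplane(c,u,z) for u in [(321.9,213.8),(303.3,244.8)]];d=p[1]-p[0];print(z,p,np.hypot(*d[:2]),np.arctan2(d[1],d[0]),(p[0]+p[1])/2)
s=c["frame"][190:290,250:390];w=cv2.imread("pics/w4.png")
o=np.zeros((600,800,3),np.uint8);o[:400,:640]=w;s=cv2.resize(s,None,fx=2,fy=2);o[400:600,:280]=s;cv2.imwrite("pics/c4.png",o)
```

```text
0.101 [array([0.53471965, 0.05266283, 0.101     ]), array([0.55656411, 0.1631812 , 0.101     ])] 0.1126565137956679 1.3756570162169866 [0.54564188 0.10792201 0.101     ]
0.0965 [array([0.53567349, 0.04848516, 0.0965    ]), array([0.55763897, 0.15961581, 0.0965    ])] 0.1132806328382892 1.3756570162169866 [0.54665623 0.10405048 0.0965    ]
```

View pics/c4.png

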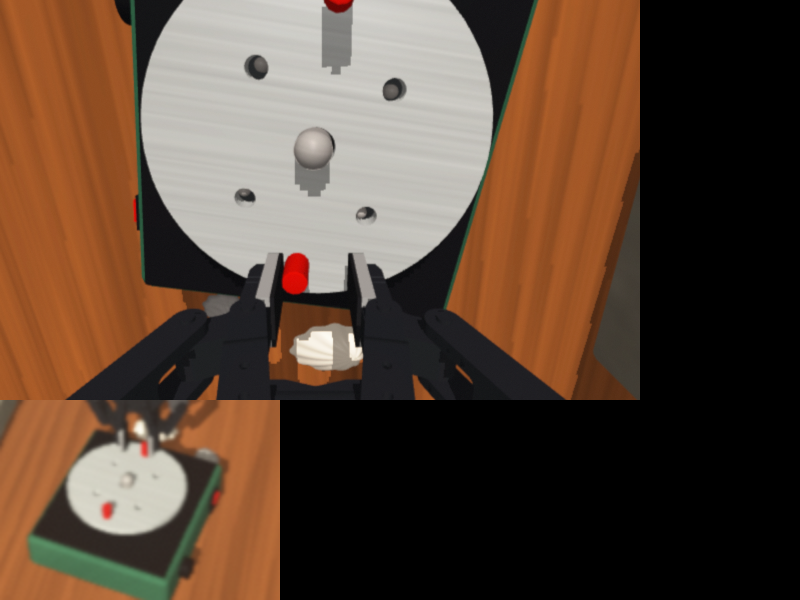

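Grey stud tops now show in the four holes, and the hand has turned past the disc, which pushes back with 6 N. Side-view height and centre also fit a disc that has dropped and locked after about 0.74 rad. I back off the knob, lift, and straddle the nose.

Call:
{"name": "carry_out", "arguments": {"delta_pos": [[0,-5,0],[0,0,-25],[0,0,-25],[26,4,0],[26,4,0]], "rotation": [[0,0,0.1],[-0.019,-0.004,0],[0,0,0],[0,0,0],[0,0,0]], "fingers": [-0.3,-0.3,-0.3,-0.3,-0.3]}}

```text
time_s: 6.18
eef_pos: [0.5574, 0.1028, 0.1521]
orientation: [[0.145, 0.989, 0.011], [0.989, -0.145, -0.003], [-0.001, 0.012, -1.0]]
force: [0.2, -0.4, 0.6]
finger_gap: 0.349
```

Call:
{"name": "carry_out", "arguments": {"delta_pos": [[0,0,0],[0,0,0]], "rotation": [[0,0,0.05],[0,0,0]], "fingers": [-0.3,-0.3]}}

```text
time_s: 6.42
eef_pos: [0.5602, 0.1047, 0.1566]
orientation: [[0.192, 0.981, 0.02], [0.981, -0.192, -0.002], [0.002, 0.02, -1.0]]
force: [0.3, 0.2, 0.6]
finger_gap: 0.349
```

Run:
```python
from h import *
st=robot.state();c=robot.camera("wrist");cv2.imwrite("pics/w5.png",c["frame"])
print(st,reds(c["frame"]))
s=robot.camera("side");r=reds(s["frame"]);print(r)
```

```text
{'time_s': 6.425, 'joint_pos': array([ 0.16761907,  0.35938984,  1.70413917, -0.00605541,  1.05864518,
        0.36346937]), 'joint_vel': array([ 0.01107597, -0.00830474, -0.02338467,  0.00021971,  0.00296234,
       -0.00107374]), 'joint_efforts': array([ 1.51400585e-01, -4.15310347e+01, -2.14856315e+01, -9.89695574e-03,
       -8.78694328e-02,  9.07236454e-02]), 'eef_pos': array([0.56017136, 0.10474423, 0.15659733]), 'orientation': array([[ 0.19172018,  0.98124515,  0.02003319],
       [ 0.98144776, -0.19171967, -0.0019637 ],
       [ 0.00191389,  0.02003801, -0.99979739]]), 'force': array([0.27343066, 0.21136705, 0.57426973]), 'moment': array([-0.04045852,  0.07113729, -0.02479321]), 'finger_gap': 0.34920962455753424} [([276, 114, 21, 24, 386], [286.6, 125.5]), ([170, 257, 6, 17, 51], [172.7, 265.4]), ([281, 283, 18, 29, 429], [290.0, 297.1])]
[([321, 211, 5, 7, 26], [322.5, 213.6]), ([356, 235, 4, 8, 24], [357.4, 238.4]), ([301, 243, 5, 7, 28], [302.8, 245.8]), ([382, 341, 59, 29, 662], [410.3, 356.6])]
```

View pics/w5.png

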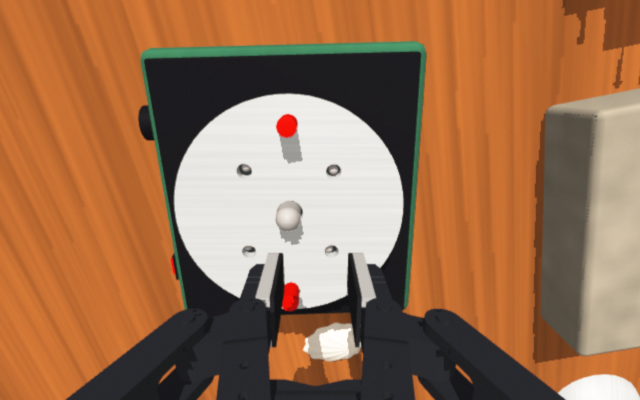

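Studs show in all four holes and the disc looks level. The nose is at (288,215) and the fingers are centred on u≈315, so the tool is about 14 mm too far in +y. I measure the nose to correct this.

Run:
```python
from h import *
st=robot.state();c=robot.camera("wrist");R=np.array(st["orientation"])
for uv,z in [((288,214),.101),((286.6,124),.104),((290,293),.104)]:
  p=onplane(c,uv,z,st);print(p,R.T@(p-st["eef_pos"])*1000)
print(R.T@[0,0,-1])
```

```text
[0.54614747 0.11293015 0.101     ] [  5.55173113 -16.22651261  54.84691171]
[0.55747012 0.16640994 0.104     ] [ 60.2163363  -15.34250738  51.96778824]
[0.53571069 0.05943953 0.104     ] [-48.94172085 -16.12332495  51.74431012]
[-0.00190868 -0.01932352  0.99981146]
```

Call:
{"name": "carry_out", "arguments": {"delta_pos": [[0,-14.2,0],[0,0,0],[0,0,15]], "rotation": [[0.019,-0.002,0],[0,0,0],[0,0,0]], "fingers": [-0.35,-0.35,-0.35]}}

```text
time_s: 6.95
eef_pos: [0.5451, 0.1067, 0.1411]
orientation: [[0.193, 0.981, 0.0], [0.981, -0.193, 0.0], [0.0, 0.0, -1.0]]
force: [0.6, 0.1, 0.0]
finger_gap: 0.324
```

Run:
```python
from h import *
st=robot.state();c=robot.camera("wrist");R=np.array(st["orientation"]);cv2.imwrite("pics/w6.png",c["frame"])
print(st["eef_pos"],R.T@[0,0,-1],reds(c["frame"]),st["force"])
```

```text
[0.54508597 0.10671235 0.14105506] [-1.92349228e-04 -3.84898811e-04  9.99999907e-01] [([304, 115, 22, 25, 441], [314.9, 127.2]), ([186, 263, 5, 19, 59], [188.0, 272.0]), ([305, 294, 19, 32, 519], [313.7, 309.7])] [0.57986017 0.11546838 0.03769224]
```

View pics/w6.png

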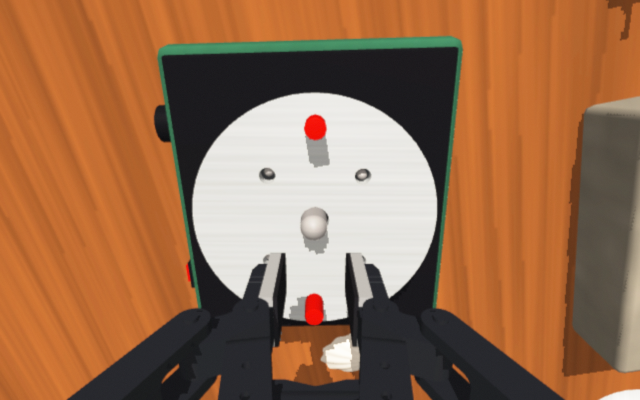

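Nose at (314,222), fingers centred on u≈316: lined up in tool y. Down to just above the disc.

Call:
{"name": "carry_out", "arguments": {"delta_pos": [[0,0,30],[0,0,8],[0,0,0]], "rotation": [[0,0,0],[0,0,0],[0,0,0]], "fingers": [-0.35,-0.35,-0.35]}}

```text
time_s: 7.38
eef_pos: [0.5423, 0.106, 0.0975]
orientation: [[0.193, 0.981, -0.008], [0.981, -0.193, -0.001], [-0.003, -0.008, -1.0]]
force: [0.7, 1.2, -0.5]
finger_gap: 0.323
```

Run:
```python
from h import *
st=robot.state();c=robot.camera("wrist");R=np.array(st["orientation"]);cv2.imwrite("pics/w7.png",c["frame"])
print(st["eef_pos"],R.T@[0,0,-1],reds(c["frame"]),st["force"])
```

```text
[0.54226855 0.10602929 0.09749603] [0.00303847 0.0078268  0.99996475] [([307, 121, 30, 34, 783], [321.2, 137.8]), ([167, 294, 7, 21, 67], [169.9, 304.4]), ([307, 338, 24, 43, 863], [318.5, 359.6])] [ 0.66228884  1.18151977 -0.53780311]
```

View pics/w7.png

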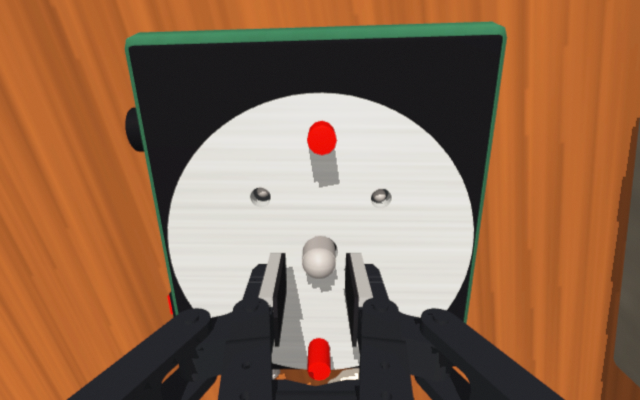

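Nose at (319,265), between the fingers, 3–4 px off centre. I correct and go down in small steps, watching the force.

Call:
{"name": "carry_out", "arguments": {"delta_pos": [[2,3,0],[0,0,3],[0,0,2],[0,0,2],[0,0,0]], "rotation": [[-0.008,0.003,0],[0,0,0],[0,0,0],[0,0,0],[0,0,0]], "fingers": [-0.35,-0.35,-0.35,-0.35,-0.35]}}

```text
time_s: 8.05
eef_pos: [0.5474, 0.1078, 0.0926]
orientation: [[0.193, 0.981, 0.006], [0.981, -0.193, 0.001], [0.002, 0.005, -1.0]]
force: [-0.6, -0.1, 0.2]
finger_gap: 0.324
```

Call:
{"name": "carry_out", "arguments": {"delta_pos": [[0,0,1.5],[0,0,1.5]], "rotation": [[0,0,0],[0,0,0]], "fingers": [-0.35,-0.35]}}

```text
time_s: 8.3
eef_pos: [0.5475, 0.1078, 0.0895]
orientation: [[0.193, 0.981, 0.006], [0.981, -0.193, 0.001], [0.002, 0.006, -1.0]]
force: [-0.8, -0.0, -0.2]
finger_gap: 0.326
```

Call:
{"name": "carry_out", "arguments": {"delta_pos": [[0,0,1.5],[0,0,1.5],[0,0,1]], "rotation": [[0.006,-0.002,0],[0,0,0],[0,0,0]], "fingers": [-0.35,-0.35,-0.35]}}

```text
time_s: 8.68
eef_pos: [0.5477, 0.1078, 0.0868]
orientation: [[0.193, 0.981, -0.0], [0.981, -0.193, 0.0], [0.0, -0.0, -1.0]]
force: [-2.3, -0.5, 8.8]
finger_gap: 0.323
```

Call:
{"name": "carry_out", "arguments": {"delta_pos": [[0,0,1],[0,0,1]], "rotation": [[0,0,0],[0,0,0]], "fingers": [-0.35,-0.35]}}

```text
time_s: 8.93
eef_pos: [0.5477, 0.1078, 0.0868]
orientation: [[0.193, 0.981, 0.0], [0.981, -0.193, 0.0], [0.0, 0.0, -1.0]]
force: [-2.4, 0.7, 6.6]
finger_gap: 0.328
```

Contact at TCP z 0.087, about 7 N per mm of step; the collar needs 11 N, so 2–2.5 mm steps.

Call:
{"name": "carry_out", "arguments": {"delta_pos": [[0,0,2],[0,0,2]], "rotation": [[0,0,0],[0,0,0]], "fingers": [-0.35,-0.35]}}

```text
time_s: 9.18
eef_pos: [0.5477, 0.1078, 0.0853]
orientation: [[0.193, 0.981, 0.001], [0.981, -0.193, 0.0], [0.001, 0.001, -1.0]]
force: [-2.0, -1.1, 9.5]
finger_gap: 0.326
```

Call:
{"name": "carry_out", "arguments": {"delta_pos": [[0,0,2.5],[0,0,2.5]], "rotation": [[0,0,0],[0,0,0]], "fingers": [-0.35,-0.35]}}

```text
time_s: 9.43
eef_pos: [0.5477, 0.1078, 0.0832]
orientation: [[0.193, 0.981, 0.002], [0.981, -0.193, 0.001], [0.001, 0.002, -1.0]]
force: [-3.5, 0.0, 9.8]
finger_gap: 0.327
```

Call:
{"name": "carry_out", "arguments": {"delta_pos": [[0,0,2.5],[0,0,2]], "rotation": [[0,0,0],[0,0,0]], "fingers": [-0.35,-0.35]}}

```text
time_s: 9.68
eef_pos: [0.5477, 0.1078, 0.0827]
orientation: [[0.193, 0.981, 0.003], [0.981, -0.193, 0.001], [0.001, 0.003, -1.0]]
force: [-4.3, -0.4, 13.3]
finger_gap: 0.321
```

Call:
{"name": "carry_out", "arguments": {"delta_pos": [[0,0,2.5],[0,0,2.5]], "rotation": [[0,0,0],[0,0,0]], "fingers": [-0.35,-0.35]}}

```text
time_s: 9.93
eef_pos: [0.5477, 0.1078, 0.0827]
orientation: [[0.193, 0.981, 0.005], [0.981, -0.193, 0.001], [0.002, 0.004, -1.0]]
force: [-3.7, -1.4, 16.9]
finger_gap: 0.324
```

Travel 4.1 mm and now firm at 17 N. One firmer press of about 25–30 N, with the tilt taken out, to confirm it is home.

Call:
{"name": "carry_out", "arguments": {"delta_pos": [[0,0,3.5],[0,0,4]], "rotation": [[0.004,-0.002,0],[0.002,0,0]], "fingers": [-0.35,-0.35]}}

```text
time_s: 10.18
eef_pos: [0.5478, 0.1078, 0.0826]
orientation: [[0.193, 0.981, 0.001], [0.981, -0.193, 0.001], [0.001, 0.0, -1.0]]
force: [-9.1, -2.1, 28.8]
finger_gap: 0.323
```

Call:
{"name": "carry_out", "arguments": {"delta_pos": [[0,0,-3],[0,0,-30],[0,0,-50],[-40,0,-50],[0,0,0]], "rotation": [[0,0,0],[0,0,0],[0,0,0],[0,0,0],[0,0,0]], "fingers": [-0.35,-0.35,-0.35,-0.35,-0.35]}}

```text
time_s: 10.8
eef_pos: [0.5405, 0.0686, 0.2188]
orientation: [[0.192, 0.981, 0.001], [0.981, -0.192, 0.0], [0.0, 0.001, -1.0]]
force: [-0.7, 0.5, -0.4]
finger_gap: 0.326
```

Run:
```python
from h import *
st=robot.state();print(st["eef_pos"],st["force"],st["time_s"])
w=robot.camera("wrist");cv2.imwrite("pics/w8.png",w["frame"]);print(reds(w["frame"]))
s=robot.camera("side");r=[c for a,c in reds(s["frame"]) if c[0]<330];print(r)
for z in(.101,.0965,.092):
  p=[onplane(s,u,z) for u in r];print(z,(p[0]+p[1])/2,np.linalg.norm(p[0]-p[1]))
```

```text
[0.54046001 0.06859355 0.21883092] [-0.66188115  0.48495778 -0.44579882] 10.8
[([303, 50, 17, 18, 224], [311.0, 58.4]), ([207, 188, 4, 16, 46], [208.5, 195.7]), ([304, 199, 14, 20, 232], [310.6, 208.8])]
[[322.6, 214.2], [303.0, 246.9]]
0.101 [0.54415983 0.11167496 0.101     ] 0.11825069554009979
0.0965 [0.54516597 0.10782422 0.0965    ] 0.11890580644672387
0.092 [0.54617211 0.10397348 0.092     ] 0.11956091735334805
```

View pics/w8.png

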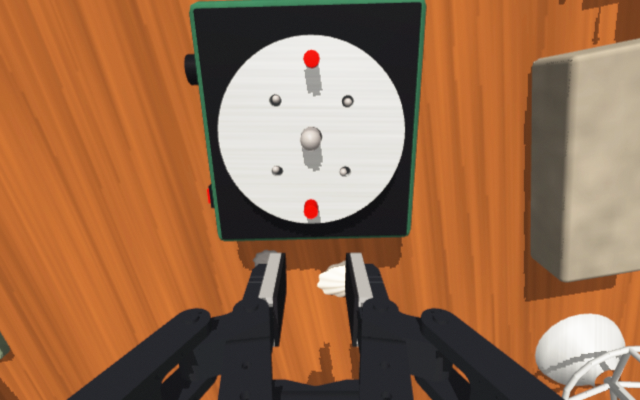

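Run:
```python
from h import *
a=robot.camera("scene");b=robot.camera("side")
ra=[c for s,c in reds(a["frame"]) if 150<c[1] and 300<c[0]<380];rb=[c for s,c in reds(b["frame"]) if c[0]<330]
print(ra,rb)
def tri(u,v):
    o,d=ray(a,u);p,e=ray(b,v);t=np.linalg.lstsq(np.c_[d,-e],p-o,rcond=None)[0];return (o+d*t[0]+p+e*t[1])/2,np.linalg.norm(o+d*t[0]-p-e*t[1])
for u in ra:
    for v in rb: print(u,v,tri(u,v))
print("start",tri((320.6,170.9),(334.4,220.9)),tri((362.1,171),(291.5,235.5)))
```

```text
[[355.7, 164.8], [326.3, 182.5]] [[322.6, 214.2], [303.0, 246.9]]
[355.7, 164.8] [322.6, 214.2] (array([0.55355197, 0.10391316, 0.13719159]), np.float64(0.06457058361543716))
[355.7, 164.8] [303.0, 246.9] (array([0.55762906, 0.16233181, 0.09181316]), np.float64(0.0005282461282011423))
[326.3, 182.5] [322.6, 214.2] (array([0.53494051, 0.04653971, 0.09285251]), np.float64(0.001392463780595257))
[326.3, 182.5] [303.0, 246.9] (array([0.5386165 , 0.10506025, 0.04466068]), np.float64(0.07206895158964362))
start (array([0.4987144 , 0.07039891, 0.10062012]), np.float64(0.0009932873518887029)) (array([0.59230609, 0.13957286, 0.10003986]), np.float64(0.0006854122113332148))
```

Triangulated knob mid-heights are 0.0918 and 0.0929 (0.092 means home, and they started at about 0.100), so the disc is level within measurement error. Handing in.

```bash
python3 -c "
from plant import robot
print(robot.close_job())"
```

```text
the job is handed in; nothing more can be done
None
```

The lap disc is home on the seat by my checks, and the job is handed in at about 11 s on the robot's clock. No verdict was reported.

**What I did:** I pushed one red knob counter-clockwise about 0.74 rad until the disc stopped turning and the studs showed in all four holes. Then I straddled the nose with the part-open fingers and pressed the disc down about 4.2 mm to a firm stop. The highest force I read was about 30 N. I then backed the gripper clear.

**Last checks:**
- **Height and level:** seen from two cameras, the knob mid-heights are 91.8 and 92.9 mm, and 92 mm means fully home. That puts the tilt along the knob line at about 0.01 rad; across it I judged only from the picture, where the disc looks level.
- **Drop:** the triangulated drop came out at 7 to 9 mm against the nominal 9 mm, which is within the 1–2 mm accuracy of the cameras.
- **Centre:** the side camera put the disc centre at (0.546, 0.104), which matches its starting centre.
- **Released:** the tool force after letting go was about 1 N or less, the same as in free air.
- **Bystanders:** I worked clear of them and never touched them; I did not measure their positions at the end.

**Disagreements:** the wrist camera put the centre 4 to 8 mm farther in y than the fixed cameras. I put this down mostly to its slanted view of the knobs and used a value between the two for pressing. The knob spacing from the side camera alone read 119.6 mm instead of 116 mm.

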